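# Lever the stock case open with the flat knife and set its cover at 60 degrees

### The arm

A 6-joint arm with a two-finger parallel gripper is mounted at the origin on the work surface. World frame = base frame: x ahead of the robot, y to its left, z up, the work surface at z = 0. Lengths are in m, angles in rad, forces in N, time in s.
With the tool pointing down it reaches from about 0.375 to 0.975 m from the base axis. Payload 3.8 kg.
Tool frame: the origin (TCP) lies at the very end of the fingers, on their centre line; the grasp point (between the pads) lies 19 mm behind it; z points along the fingers, y is the line along which they close (so a half turn about z gives the same grasp; the last joint's range is limited). The gripper opens to 85 mm and grips with 20 to 120 N. Pads are 22 mm wide; open, the fingers measure 114 mm over their backs; the gripper's body (76 mm by 85 mm) begins 54 mm behind the grasp point. The pads swing forward as they close: fully open they stand 13 mm farther back than shut.
Start: joints at [1.103, 0.264, 1.604, -0, 1.274, -0.037], TCP at [0.282, 0.613, 0.231] pointing down, gripper open.
Joint ranges: [-2.63, 2.63], [-0.94, 2.18], [0.31, 2.57], [-1.31, 4.45], [0, 2.66], [-2.55, 2.55]. Speed limits (rad/s): [2.57, 2.57, 3.14, 3.14, 3.14, 3.14].

### API

Orientations are given as a rotation vector (axis times angle).
In Python, from workcell import bot, vision gives the robot as it stands. The module is installed in compiled form; this text tells all that it offers.
- The arm moves only by the tool play_rows, never from a script. Its argument "moves" is a list that holds one entry, the list of rows, each a list of 7 numbers: the turn, a rotation vector about the tool's x, y, z as a fraction of full scale, then the shift along the tool's x, y, z as a fraction of full scale, then the finger opening in mm, from 0 to 85.4. In form: [[[ax, ay, az, x, y, z, jaw], ...]]. A call has 1 to 5 rows; each row shifts and turns the commanded pose from where the row before left it, along the tool's axes as they then stand; what a row does not reach is not made up. Full scale, the value 1, is 0.1 m for a shift and 0.5 rad for a turn. A row lasts 1/12 s, in which the tool goes at most 41.7 mm and 7.16 degrees, less where a joint would pass 70% of its speed; a pose out of reach is approached as far as the arm can. A call with a number of a shift or a turn outside -1 to 1 is refused whole. A call with a gripper value outside its range is refused whole. The fingers move at their own pace and stop on an object; "newtons" is the grip in N (left out, the last holds). Time passes only in rows, so rows that do not move let the fingers close. It gives the time, the measured TCP pose, the force, the opening and the grip force at its end, in the units of the state.
- bot.read_state(): the state, without advancing time (a new reading comes with each control period).
- vision.read_camera(name): name is "scene" or "top" or "wrist"; returns a dict with "image" (400x640x3 uint8, red, green, blue), "depth" (400x640 float32, m along the optical axis (not along the pixel's ray), 0 where there is no reading), "K" (3x3 intrinsics, pixels), "dist" ([k1, k2, p1, p2, k3] as OpenCV has them; the pictures are not rectified), "R" (3x3) and "t" (3): a world point X has camera coordinates R X + t. Camera axes: x right, y down, z forward; pixel columns grow to the right and rows downward; lengths in m; the calibration is good to about 2 mm. A picture is of the moment at which its call begins.
- bot.finish_job(): hands the job in; it is judged then, once.
The state is a dict: "time": time; "q": joint angles; "joint_vel": joint speeds; "joint_torque": joint torques, N m; "tool_pos": TCP position; "tcp_rot": TCP orientation; "wrist_force": force on the tool from outside, world axes, zero at the start; "torque": the same for the moment, N m; "width": opening from 0.0 (shut) to 1.0 (fully open); "grip_force": force on a finger pad.
Only numpy, scipy, OpenCV 4.12 (cv2) and the standard library are available. Lean on these libraries where they do the work, as an engineer would, in place of code of your own. Each camera call takes 0.05 s, during which the arm holds its last target. There are 200 camera calls.

### The job

Take the flat opening knife from the tray, slip its blade into the notch under the cover of the closed stock case and lever the cover up with the blade, keeping the gripper off the cover until the blade has raised it well clear (some 15 degrees). Leave the stiff cover standing at about 60 degrees from closed, so the sheets inside can be reached, and lay the knife flat back in the wide bay of the tray. Leave the scissors, brush, screwdriver and wooden block where they lie.

Things in the scene. Friction and masses are not known exactly. Their poses are not given: they have to be found in the camera images.
- case: grey rigid stock case fixed to the table, 150 mm deep (its x) x 190 mm wide (its y) x 90 mm tall, walls 6 mm, hollow. Origin at the table, under its centre; its front faces its own -x, the cover's hinge runs along the top of its back (+x) wall. Top of the walls 84 mm above the table.
- notch (a point): mouth of the pry notch: centre of a slot in the top middle of the case's front wall, in the plane of the outer front face. The slot is 44 mm wide (case y) and 10 mm high: its sill is 5 mm below this point, the cover's underside 5 mm above it, and the wall is 6 mm deep; behind it the case is hollow and clear down to 35 mm above the table. Axes as case.
- cover: the case's flat grey cover, 150 x 190 mm, 6 mm thick, about 0.12 kg, flush with the case all round, on a stiff hinge that stays where it is left (about 2 N at the front edge raises it). Origin on the hinge line, middle of its back lower edge; at angle 0 its axes are the case's and it reaches 150 mm to -x.
- cover_edge (a point): middle of the cover's front lower edge, directly above the notch when closed (150 mm from the hinge). On the top face along this edge a dark steel strip 44 x 12 mm shows from above where the notch is; the two steel hinges are on the opposite side
- cover_angle (a joint): opening angle of the cover, rad: 0 closed and level, 1.57 upright; the front edge rises and swings back
- knife: flat opening knife, about 0.1 kg, 195 mm long along its x: dark wooden handle from x = -70 to +40 mm, 22 mm wide (y) and 26 mm high (z = 0 to 26); then a flat steel blade from x = 40 to 125 mm, 26 mm wide and 3 mm thick, centred at z = 13 mm. Origin on the underside of the handle, near its centre of mass. Starts lying in the tray's wide bay with its blade away from the robot.
- knife_tip (a point): middle of the blade's far end (knife x = 125, z = 13 mm)
- tray: shallow plywood tool tray fixed to the table, 270 mm (x) x 190 mm (y), walls 4 mm thick and 15 mm high, floor 4 mm thick. A low partition along x, 35 mm to +y of its middle, makes a wide and a narrow bay. Origin at the table, under its centre.
- wide_bay (a point): centre of the floor of the tray's wide bay, 262 x 124 mm (4 mm above the table); axes as the tray
- scissors: bystander: a pair of scissors lying flat, 150 x 85 mm, 10 mm high, origin under its middle
- brush: bystander: a brush 180 mm long lying in the tray's narrow bay, origin under its middle
- driver: bystander: a screwdriver 180 mm long lying on the table, origin under its middle
- block: bystander: a wooden block 100 x 60 x 30 mm, origin under its centre
Things that resemble listed ones, but are neither listed nor needed, are in the scene too. Several things look just like the knife: the one meant starts farthest from the robot's base.

How it is judged:
By the outcome, as a careful person would: the job done as asked, in the order asked, and still so for the second after the job is handed in, with the robot touching nothing.
It also fails if it takes over 61 s, if anything falls off the work surface, if the arm or the gripper's body presses on something with over 40 N, if the wrist force passes 120 N, or if a joint passes its speed limit or range.

## Working session

There is one attempt and no reset: what is moved stays moved. The work goes in short steps, Python scripts to look and compute and a tool call to move; the robot and the scene stay as the last step left them, time stands still between calls to the robot, and variables do not carry over. Pictures are saved under pics/ and viewed, at most 10 in all, crops included, and the job is handed in when it is done.

Besides the shell and the picture viewer there is one more tool, called as name(argument=value, ...), one argument or row to a line, values as JSON. play_rows: Moves the arm, as the interface text tells. Its arguments: {"type":"object","properties":{"moves":{"type":"array","items":{"type":"array","items":{"type":"array","items":{"type":"number"}}}},"newtons":{"type":"number"}},"required":["moves"]}

```bash
mkdir -p pics; cat > h.py <<'E'
import numpy as np, cv2
from workcell import bot, vision
from scipy.spatial.transform import Rotation as Ro
def cam(n):
    return vision.read_camera(n)
def ray(c,uv,z):
    p=cv2.undistortPoints(np.array([[uv]],float),c["K"],np.array(c["dist"],float))[0,0]
    R=np.array(c["R"]);t=np.array(c["t"]).ravel()
    o=-R.T@t; d=R.T@np.array([p[0],p[1],1]); return o+d*(z-o[2])/d[2]
def save(c,n): cv2.imwrite("pics/"+n,cv2.cvtColor(c["image"],cv2.COLOR_RGB2BGR))
E
python3 - <<'E'
from h import *
import pickle
s=bot.read_state();print(s)
cs={n:cam(n) for n in("top","scene")}
pickle.dump(cs,open("c0.pkl","wb"))
for n in cs:save(cs[n],n+"0.png");print(n,cs[n]["K"],cs[n]["R"],cs[n]["t"],cs[n]["dist"])
E
```

```text
{'time': 0.0, 'q': array([ 1.10311006e+00,  2.64747293e-01,  1.60539517e+00,  2.32092570e-05,
        1.27366147e+00, -3.69112085e-02]), 'joint_vel': array([-0.00065589, -0.00034143,  0.00072649, -0.00169092, -0.00052791,
       -0.0010687 ]), 'joint_torque': array([-8.20067180e-04, -5.15118134e+01, -3.67310643e+01,  1.65000561e-04,
        1.31301544e-02, -1.17035844e-05]), 'tool_pos': array([0.28153635, 0.61268261, 0.22995452]), 'tcp_rot': array([-0.6713276 , -3.06843762,  0.0033542 ]), 'wrist_force': array([-1.25048446, -0.27705277,  0.00711155]), 'torque': array([-0.04230642, -0.02797607,  0.05635444]), 'grip_force': 0.0, 'width': 1.0013458776330653}
top [[376.77729011   0.         321.24936145]
 [  0.         376.77729011 197.97986849]
 [  0.           0.           1.        ]] [[ 0.0059153  -0.9999745   0.00400144]
 [-0.97734115 -0.006628   -0.21156642]
 [ 0.21158754 -0.00265929 -0.97735543]] [-0.01877343  0.53139667  1.10241628] [0.03152052 0.         0.         0.         0.        ]
scene [[428.34106031   0.         323.0842668 ]
 [  0.         428.34106031 194.42347861]
 [  0.           0.           1.        ]] [[-4.34631517e-01  9.00608106e-01 -6.95071422e-04]
 [ 5.74606111e-01  2.76709211e-01 -7.70233621e-01]
 [-6.93486310e-01 -3.35167200e-01 -6.37761465e-01]] [ 0.22881341 -0.23336801  1.60821711] [-0.11210245  0.          0.          0.          0.        ]
```

View pics/top0.png

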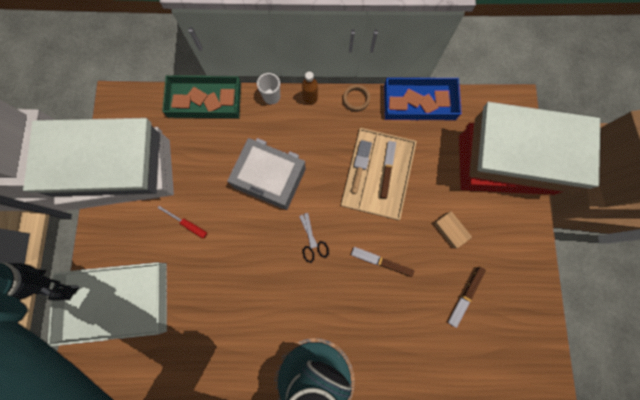

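View pics/scene0.png

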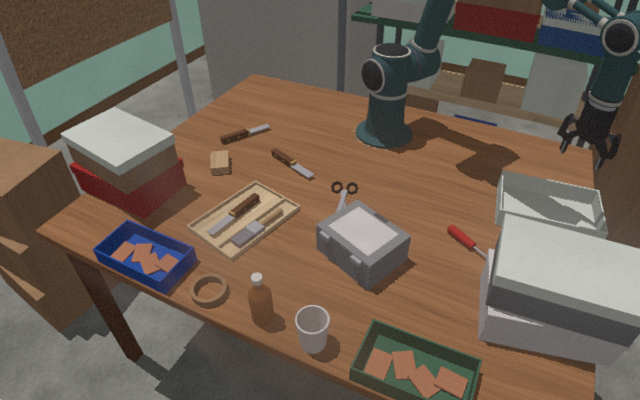

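The top view shows three knives: A in the tray (388,168), B on the table (382,262) and C (467,296). A is the farthest from the base at about (315,380) and it lies in the tray's wide bay, so it fits the description. I'll check A and the case in one enlarged crop.

```bash
python3 - <<'E'
from h import *
import pickle
c=pickle.load(open("c0.pkl","rb"))["top"]
im=cv2.cvtColor(c["image"],cv2.COLOR_RGB2BGR)[120:225,220:420]
cv2.imwrite("pics/crop0.png",cv2.resize(im,None,fx=4,fy=4,interpolation=cv2.INTER_CUBIC))
E
```

```text
(no output)
```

View pics/crop0.png

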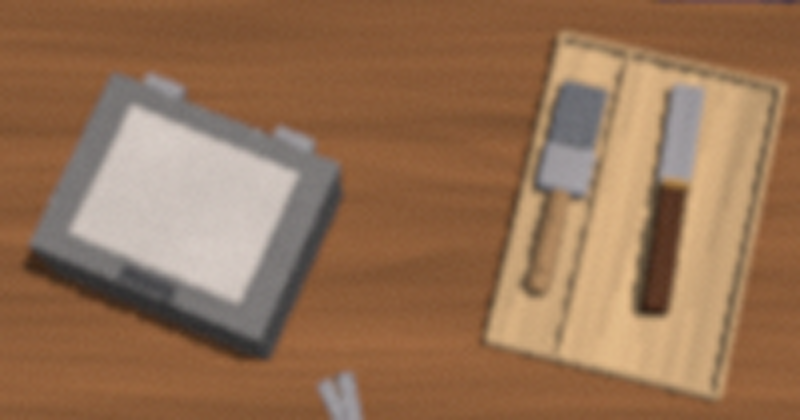

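The crop shows knife A with its dark handle at crop (660,250) and its blade at (683,130), pointing away from the robot. That confirms it as the target. The case's dark strip is at crop (147,283) on the near-left edge and its hinges are on the far edge. Next I'll measure both.

```bash
cat > meas.py <<'E'
from h import *
def cloud(c):
    h,w=c["depth"].shape; u,v=np.meshgrid(np.arange(w),np.arange(h))
    p=cv2.undistortPoints(np.stack([u,v],-1).reshape(-1,1,2).astype(float),c["K"],np.array(c["dist"],float)).reshape(h,w,2)
    P=np.dstack([p,np.ones((h,w))])*c["depth"][...,None]
    return (P-np.array(c["t"]).ravel())@np.array(c["R"])
def rect(c,m,z):
    n,l,s,_=cv2.connectedComponentsWithStats(m.astype(np.uint8)); k=1+np.argmax(s[1:,4])
    ct=max(cv2.findContours((l==k).astype(np.uint8),0,2)[0],key=cv2.contourArea)
    w=np.array([ray(c,q[0].astype(float),z)[:2] for q in ct])
    r=cv2.minAreaRect((w*1000).astype(np.float32)); return r,cv2.boxPoints(r),s[k]
E
python3 - <<'E'
from meas import *
import pickle
cs=pickle.load(open("c0.pkl","rb"))
for n in cs:
    c=cs[n];P=cloud(c);x,y,z=P[...,0],P[...,1],P[...,2]
    print(n,"table z",np.median(z[(abs(x-.45)<.05)&(abs(y+.0)<.03)]))
    m=(z>.075)&(z<.105)&(abs(x-.6)<.17)&(abs(y-.13)<.17)
    print("cover",rect(c,m,.09),np.median(z[m]))
    hsv=cv2.cvtColor(c["image"],cv2.COLOR_RGB2HSV).astype(int);H,S,V=hsv[...,0],hsv[...,1],hsv[...,2]
    reg=(abs(x-.6)<.16)&(y<-.16)&(y>-.3)
    m=reg&(V<110)&(z>.016)&(S>80); print("handle",rect(c,m,.030),np.median(z[m]))
    m=reg&(S<60)&(y<-.17); print("blade",rect(c,m,.0185),np.median(z[m]))
    m=reg&(V<110)
    ms=(abs(z-.09)<.02)&(V<75)&(abs(x-.55)<.1)&(abs(y-.13)<.12); 
    if ms.sum()>4: print("strip",rect(c,ms,.09))
E
```

```text
top table z 0.0006823941802035735
cover (((612.177490234375, 149.7987060546875), (192.1139678955078, 161.986083984375), 67.19401550292969), array([[500.28342 ,  92.64506 ],
       [649.6059  ,  29.857338],
       [724.07153 , 206.95236 ],
       [574.7491  , 269.74008 ]], dtype=float32), array([ 228,  138,   77,   68, 3097], dtype=int32)) 0.09067245437574437
handle (((591.4615478515625, -218.48825073242188), (19.539230346679688, 103.04862213134766), 79.79039764404297), array([[ 539.02136, -218.97052],
       [ 640.43835, -237.23584],
       [ 643.90173, -218.00598],
       [ 542.48474, -199.74066]], dtype=float32), array([380, 166,  11,  32, 193], dtype=int32)) 0.029091021206358793
blade (((692.37548828125, -238.4466552734375), (28.40384292602539, 82.76493835449219), 79.80307006835938), array([[ 649.13245, -245.09824],
       [ 730.5901 , -259.75027],
       [ 735.6185 , -231.79507],
       [ 654.1609 , -217.14304]], dtype=float32), array([384, 141,  12,  24, 202], dtype=int32)) 0.017918227617008172
strip (((552.6336059570312, 189.16607666015625), (6.82847261428833, 1.350599169731140
[... 807 characters left out ...]
16]], dtype=float32), array([229, 194,  30,  23, 219], dtype=int32)) 0.02791979073393889
blade (((1009.576904296875, 69.2138671875), (71.27515411376953, 68.78680419921875), 0.276008278131485), array([[ 973.77405 ,  103.435196],
       [ 974.10547 ,   34.649193],
       [1045.3798  ,   34.99254 ],
       [1045.0483  ,  103.77854 ]], dtype=float32), array([230, 344,  46,  40, 964], dtype=int32)) -0.7492099326504656
strip (((632.4820556640625, 251.88943481445312), (3.319688081741333, 0.0), -161.7401885986328), array([[634.0583 , 252.40952],
       [634.0583 , 252.40952],
       [630.9058 , 251.36935],
       [630.9058 , 251.36935]], dtype=float32), array([398, 248,   1,   2,   2], dtype=int32))
```

play_rows(
  moves=[
    [[0,0,0,-0.29,-0.28,0,40],[0,0,0,-0.29,-0.28,0,40],[0,0,0,-0.29,-0.28,0,40],[0,0,0,-0.29,-0.28,0,40],[0,0,0,-0.29,-0.28,0,40]],
  ],
)

```text
time: 0.52
tool_pos: [0.3551, 0.4236, 0.2306]
tcp_rot: [-0.67, -3.069, 0.002]
wrist_force: [0.7, -0.3, 1.2]
width: 0.471
grip_force: 0.0
```

play_rows(
  moves=[
    [[0,0,0,-0.29,-0.28,0,40],[0,0,0,-0.29,-0.28,0,40],[0,0,0,-0.29,-0.28,0,40],[0,0,0,-0.29,-0.28,0,40],[0,0,0,-0.29,-0.28,0,40]],
  ],
)

```text
time: 0.93
tool_pos: [0.4284, 0.2358, 0.231]
tcp_rot: [-0.671, -3.069, 0.0]
wrist_force: [1.0, 0.2, 0.0]
width: 0.468
grip_force: 0.0
```

play_rows(
  moves=[
    [[0,0,0,-0.29,-0.28,0,40],[0,0,0,-0.29,-0.28,0,40],[0,0,0,-0.29,-0.28,0,40],[0,0,0,-0.29,-0.28,0,40],[0,0,0,-0.29,-0.28,0,40]],
  ],
)

```text
time: 1.35
tool_pos: [0.5017, 0.048, 0.231]
tcp_rot: [-0.672, -3.069, -0.0]
wrist_force: [2.0, 0.5, 0.2]
width: 0.469
grip_force: 0.0
```

play_rows(
  moves=[
    [[0,0,0,-0.29,-0.28,0,40],[0,0,0,-0.29,-0.28,0,40],[0,0,0,-0.29,-0.28,0,40],[0,0,-0.17,-0.29,-0.28,0,40],[0,0,-0.17,-0.29,-0.28,0,40]],
  ],
)

```text
time: 1.77
tool_pos: [0.5778, -0.1385, 0.2308]
tcp_rot: [-0.403, -3.115, -0.0]
wrist_force: [0.6, 0.7, 0.8]
width: 0.473
grip_force: 0.0
```

play_rows(
  moves=[
    [[0,0,-0.17,-0.29,-0.28,0,40],[0,0,0,-0.1,-0.1,0,40],[0,0,0,0,0,0,40]],
  ],
)

```text
time: 2.02
tool_pos: [0.608, -0.1856, 0.2303]
tcp_rot: [-0.283, -3.128, 0.001]
wrist_force: [-0.2, 0.8, -0.3]
width: 0.469
grip_force: 0.0
```

```bash
cat >> h.py <<'E'
def delta(target,yaw=None):
    """tool-axis shift (fractions) to a world TCP target; azimuth of tool x"""
    s=bot.read_state();R=Ro.from_rotvec(s["tcp_rot"]).as_matrix()
    print("t",round(s["time"],2),"pos",np.round(s["tool_pos"],4),"q",np.round(s["q"],2),"F",np.round(s["wrist_force"],1),"grip",round(s["grip_force"],1),"w",round(s["width"],3))
    print("az x",np.round(np.degrees(np.arctan2(R[1,0],R[0,0])),2),"z",np.round(R[:,2],3))
    print("shift/100mm",np.round(R.T@(np.array(target)-s["tool_pos"])*10,3))
E
python3 - <<'E'
from meas import *
delta([.610,-.2236,.15])
c=cam("wrist");save(c,"w1.png")
import pickle;pickle.dump(c,open("w1.pkl","wb"))
P=cloud(c);x,y,z=P[...,0],P[...,1],P[...,2]
hsv=cv2.cvtColor(c["image"],cv2.COLOR_RGB2HSV).astype(int);H,S,V=hsv[...,0],hsv[...,1],hsv[...,2]
m=(z>.018)&(z<.05)&(V<110)&(S>80);print(rect(c,m,.03))
m=(z>.008)&(z<.05)&(S<50)&(y<-.17);print(rect(c,m,.0185))
E
```

```text
t 2.02 pos [ 0.608  -0.1856  0.2303] q [-0.34  0.19  1.69 -0.    1.26 -1.73] F [-0.2  0.8 -0.3] grip 0.0 w 0.469
az x 169.68 z [-0.001 -0.    -1.   ]
shift/100mm [-0.088 -0.37   0.803]
(((643.1885986328125, -480.73748779296875), (201.0438995361328, 96.94548034667969), 20.6336669921875), array([[ 532.0335 , -470.79724],
       [ 566.1962 , -561.5239 ],
       [ 754.3437 , -490.67773],
       [ 720.18097, -399.95105]], dtype=float32), array([   0,  188,  131,  139, 3214], dtype=int32))
(((687.9678955078125, -241.43310546875), (25.93942642211914, 87.4581298828125), 80.07225799560547), array([[ 642.65753, -246.66945],
       [ 728.8061 , -261.74777],
       [ 733.27826, -236.19676],
       [ 647.1297 , -221.11844]], dtype=float32), array([ 278,  213,   22,   65, 1136], dtype=int32))
```

View pics/w1.png

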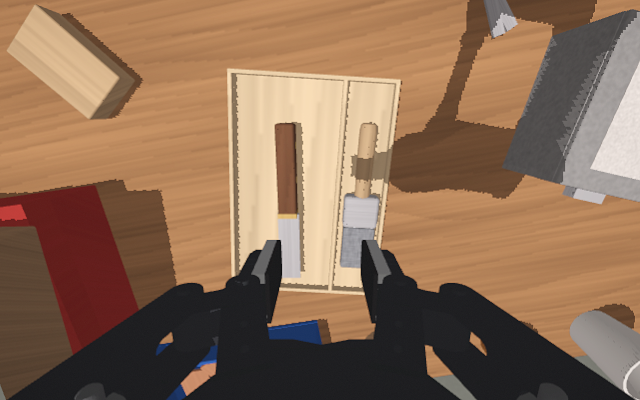

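The wrist view shows the knife handle from (286,124) to (288,214) and the blade down to about (290,277). The brush is separate, to the right. I'll cast rays through those points.

```bash
python3 - <<'E'
from meas import *
import pickle;c=pickle.load(open("w1.pkl","rb"))
print("cam",-np.array(c["R"]).T@np.array(c["t"]).ravel())
for uv,z in [((285,123.5),.03),((287.5,213.5),.03),((288.5,219),.0185),((290.5,277),.0185),((346,100),.019),((336,280),.019)]: print(uv,np.round(ray(c,uv,z)[:2]*1000,1))
im=c["image"].astype(int)
for v in (140,160,180,200):
    r=im[v,262:312]; m=np.where((r.sum(1)<300)&(r[:,0]-r[:,2]>30))[0]+262
    print(v,m.min(),m.max(),np.round(ray(c,((m.min()+m.max())/2.,v),.03)[:2]*1000,1),end=' ')
    print([round(float(np.hypot(*(ray(c,(m.max()+.5,v),.03)-ray(c,(m.min()-.5,v),.03))[:2]))*1000,1)])
E
```

```text
cam [ 0.53917052 -0.17277102  0.3727888 ]
(285, 123.5) [ 540.5 -213.1]
(287.5, 213.5) [ 642.  -231.9]
(288.5, 219) [ 652.6 -234.2]
(290.5, 277) [ 731.1 -248.1]
(346, 100) [ 528.  -142.8]
(336, 280) [ 745.7 -190.6]
140 276 295 [ 557.9 -216.3] [22.2]
160 277 296 [ 579.8 -219.8] [22.5]
180 278 296 [ 602.4 -224. ] [21.8]
200 278 297 [ 625.8 -228.4] [23.4]
```

play_rows(
  moves=[
    [[0,0,0,-0.04,-0.19,0.2,40],[0,0,0,-0.04,-0.195,0.25,40],[0,0,0,0,0,0.4,40],[0,0,0,0,0,0.4,40],[0,0,0,0,0,0.4,40]],
  ],
)

```text
time: 2.48
tool_pos: [0.6077, -0.22, 0.0655]
tcp_rot: [0.276, 3.129, 0.001]
wrist_force: [1.2, 0.8, 0.2]
width: 0.465
grip_force: 0.0
```

play_rows(
  moves=[
    [[0,0,0,0,0,0.3,40],[0,0,0,0,0,0.15,40],[0,0,0,0,0,0,40]],
  ],
)

```text
time: 2.73
tool_pos: [0.6031, -0.2178, 0.0158]
tcp_rot: [-0.274, -3.119, -0.006]
wrist_force: [-0.3, 0.5, 0.0]
width: 0.469
grip_force: 0.0
```

```bash
python3 -c "
from h import *
delta([.609,-.225,.008])"
```

```text
t 2.73 pos [ 0.6031 -0.2178  0.0158] q [-0.39  0.41  1.84  0.    0.9  -1.78] F [-0.3  0.5  0. ] grip 0.0 w 0.469
az x 169.97 z [-0.01   0.005 -1.   ]
shift/100mm [-0.072 -0.061  0.077]
```

play_rows(
  moves=[
    [[0,0,0,-0.07,-0.06,0.07,40],[0,0,0,0,0,0,40],[0,0,0,0,0,0,40]],
  ],
)

```text
time: 2.98
tool_pos: [0.6159, -0.2294, 0.0163]
tcp_rot: [0.275, 3.126, -0.002]
wrist_force: [0.2, -0.0, 0.8]
width: 0.47
grip_force: 0.0
```

```bash
python3 -c "
from h import *
delta([.609,-.225,.008])"
```

```text
t 2.98 pos [ 0.6159 -0.2294  0.0163] q [-0.39  0.43  1.81  0.    0.9  -1.79] F [ 0.2 -0.   0.8] grip 0.0 w 0.47
az x 169.93 z [ 0.003 -0.001 -1.   ]
shift/100mm [0.076 0.031 0.083]
```

play_rows(
  moves=[
    [[0,0,0,0.07,0.03,0.07,40],[0,0,0,0,0,0,40],[0,0,0,0,0,0,40],[0,0,0,0,0,0,40]],
  ],
)

```text
time: 3.32
tool_pos: [0.6076, -0.2247, 0.0077]
tcp_rot: [0.276, 3.129, -0.0]
wrist_force: [-0.1, 0.3, -0.0]
width: 0.467
grip_force: 0.0
```

```bash
python3 -c "
from h import *
delta([.609,-.225,.008])"
```

```text
t 3.32 pos [ 0.6076 -0.2247  0.0077] q [-0.39  0.43  1.84 -0.    0.88 -1.79] F [-0.1  0.3 -0. ] grip 0.0 w 0.467
az x 169.93 z [ 0. -0. -1.]
shift/100mm [-0.015 -0.001 -0.003]
```

play_rows(
  newtons=110,
  moves=[
    [[0,0,0,0,0,0,10],[0,0,0,0,0,0,10],[0,0,0,0,0,0,10],[0,0,0,0,0,0,10],[0,0,0,0,0,0,10]],
  ],
)

```text
time: 3.73
tool_pos: [0.6083, -0.2251, 0.0081]
tcp_rot: [0.276, 3.128, -0.001]
wrist_force: [-0.2, -0.0, 5.4]
width: 0.232
grip_force: 108.8
```

play_rows(
  moves=[
    [[0,0,0,0,0,-0.1,10],[0,0,0,0,0,-0.3,10],[0,0,0,0,0,-0.4,10],[0,0,0,0,0,-0.4,10],[0,0,0,0,0,-0.3,10]],
  ],
)

```text
time: 4.15
tool_pos: [0.6082, -0.2249, 0.1604]
tcp_rot: [0.276, 3.128, -0.001]
wrist_force: [0.6, 0.3, -0.9]
width: 0.234
grip_force: 108.0
```

```bash
python3 - <<'E'
from meas import *
import pickle
c=pickle.load(open("c0.pkl","rb"))["top"]
P=cloud(c);x,y,z=P[...,0],P[...,1],P[...,2]
for lo in (.084,.087):
    m=(z>lo)&(z<.105)&(abs(x-.6)<.17)&(abs(y-.13)<.17);m=cv2.morphologyEx(m.astype(np.uint8),cv2.MORPH_OPEN,np.ones((5,5)));print(rect(c,m,.09))
delta([.4,.1,.15])
E
```

```text
(((612.8712768554688, 150.32232666015625), (190.7032470703125, 158.154052734375), 67.4756851196289), array([[503.29962 ,  92.53687 ],
       [649.3892  ,  31.951942],
       [722.44293 , 208.10779 ],
       [576.35333 , 268.69272 ]], dtype=float32), array([ 231,  139,   73,   65, 2947], dtype=int32))
(((610.4741821289062, 152.7862548828125), (189.14500427246094, 152.1740264892578), 66.19013214111328), array([[502.68372 ,  96.979355],
       [641.90625 ,  35.546257],
       [718.26465 , 208.59315 ],
       [579.0421  , 270.02625 ]], dtype=float32), array([ 238,  141,   66,   59, 2196], dtype=int32))
t 4.15 pos [ 0.6082 -0.2249  0.1604] q [-0.39  0.26  1.74  0.    1.14 -1.79] F [ 0.6  0.3 -0.9] grip 108.0 w 0.234
az x 169.93 z [ 0.002 -0.001 -1.   ]
shift/100mm [2.618 2.835 0.098]
```

play_rows(
  moves=[
    [[0,0,0,0.07,0.38,-0.15,10],[0,0,0,0.07,0.38,-0.1,10],[0,0,0,0.07,0.38,-0.1,10],[0,0,0,0.07,0.38,-0.05,10],[0,0,0,0.07,0.38,0,10]],
  ],
)

```text
time: 4.57
tool_pos: [0.6068, -0.03, 0.1993]
tcp_rot: [0.277, 3.127, 0.0]
wrist_force: [0.2, -0.2, -1.5]
width: 0.233
grip_force: 108.2
```

play_rows(
  moves=[
    [[0,0,0,0.07,0.38,0,10],[0,0,0,0.07,0.38,0,10],[0,0,0.05,0.07,0.38,0,10],[0,0,0.15,0.07,0.35,0,10],[0,0,0.15,0.07,0.3,0,10]],
  ],
)

```text
time: 4.98
tool_pos: [0.6062, 0.1533, 0.1971]
tcp_rot: [-0.552, -3.092, -0.0]
wrist_force: [0.5, 0.4, -0.7]
width: 0.236
grip_force: 108.1
```

play_rows(
  moves=[
    [[0,0,0.11,0,0,0,10],[0,0,0,0,0,0,10],[0,0,0,0,0,0,10],[0,0,0,0,0,0,10]],
  ],
)

```text
time: 5.32
tool_pos: [0.6069, 0.1501, 0.197]
tcp_rot: [-0.632, -3.077, 0.001]
wrist_force: [0.5, -0.9, -0.6]
width: 0.228
grip_force: 108.1
```

```bash
python3 - <<'E'
from meas import *
import pickle
delta([.6,.155,.2])
cs={n:cam(n) for n in("wrist","top","scene")};pickle.dump(cs,open("c2.pkl","wb"))
save(cs["wrist"],"w2.png")
c=cs["wrist"];P=cloud(c);z=P[...,2]
m=(abs(z-.09)<.004);print(rect(c,cv2.morphologyEx(m.astype(np.uint8),cv2.MORPH_OPEN,np.ones((5,5))),.09))
E
```

```text
t 5.32 pos [0.6069 0.1501 0.197 ] q [ 0.2   0.19  1.75 -0.    1.2  -0.96] F [ 0.5 -0.9 -0.6] grip 108.1 w 0.228
az x 156.79 z [-0.001 -0.001 -1.   ]
shift/100mm [ 0.083  0.018 -0.03 ]
(((610.0670776367188, 149.77023315429688), (189.21958923339844, 156.52450561523438), 67.32598114013672), array([[501.38254 ,  92.64168 ],
       [645.8098  ,  32.303413],
       [718.7516  , 206.89879 ],
       [574.32434 , 267.23706 ]], dtype=float32), array([  202,   108,   240,   178, 27614], dtype=int32))
```

View pics/w2.png

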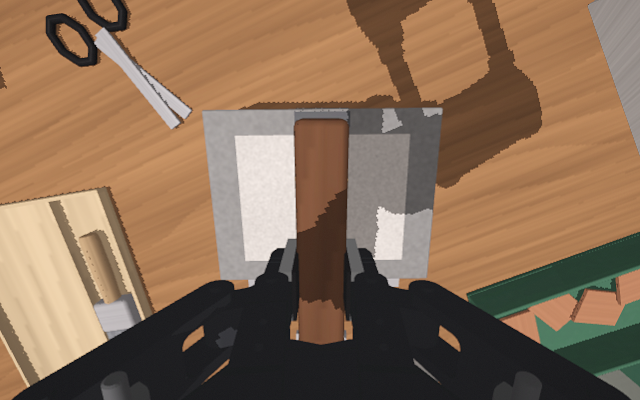

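The wrist view shows the knife held straight. The cover's front edge runs from (203,110) to (442,108), with the strip at about (322,115) under the handle end.

```bash
python3 - <<'E'
from meas import *
import pickle
c=pickle.load(open("c2.pkl","rb"))["wrist"]
for uv in [(203,110.5),(442.5,108),(219,278),(428,276.5)]: print(np.round(ray(c,uv,.09)*1000,1))
a,b=ray(c,(203,110.5),.09)[:2],ray(c,(442.5,108),.09)[:2]
d=b-a;print(np.hypot(*d),"yaw",np.degrees(np.arctan2(d[1],d[0]))-90,"mid",(a+b)/2)
# handle butt: knife bottom z~? handle back end top corners, and lateral
for uv in [(295,121),(348,121)]: print("butt",np.round(ray(c,uv,.197+.022)*1000,1))
E
```

```text
[502.6  93.8  90. ]
[574.9 267.3  90. ]
[637.6  35.1  90. ]
[711.6 211.7  90. ]
0.18802019819462606 yaw -22.625950310803077 mid [0.53874176 0.18057437]
butt [540.5 167.7 219. ]
butt [548.5 186.4 219. ]
```

play_rows(
  moves=[
    [[0,0,-0.017,0.38,0,0,10],[0,0,0,0.38,0,0,10],[0,0,0,0.38,0,0,10],[0,0,0,0.38,0,0,10],[0,0,0,0.38,0,0,10]],
  ],
)

```text
time: 5.88
tool_pos: [0.4309, 0.2242, 0.1972]
tcp_rot: [0.623, 3.079, 0.0]
wrist_force: [-0.0, 0.9, 0.2]
width: 0.234
grip_force: 108.2
```

play_rows(
  moves=[
    [[0,0,0,0.3,0,0,10],[0,0,0,0,0,0.3,10],[0,0,0,0,0,0.4,10],[0,0,0,0,0,0.4,10],[0,0,0,0,0,0.15,10]],
  ],
)

```text
time: 6.3
tool_pos: [0.401, 0.234, 0.0677]
tcp_rot: [-0.619, -3.075, 0.007]
wrist_force: [-1.4, -0.6, -1.6]
width: 0.235
grip_force: 108.2
```

play_rows(
  moves=[
    [[0,0,0,0,0,0,10],[0,0,0,0,0,0,10],[0,0,0,0,0,0,10]],
  ],
)

```text
time: 6.55
tool_pos: [0.4061, 0.2366, 0.0739]
tcp_rot: [0.621, 3.077, 0.003]
wrist_force: [1.1, -0.2, -1.1]
width: 0.23
grip_force: 108.2
```

```bash
python3 - <<'E'
from meas import *
import pickle
delta([.4048,.2373,.07])
c=cam("top");pickle.dump(c,open("t3.pkl","wb"))
P=cloud(c);x,y,z=P[...,0],P[...,1],P[...,2]
im=cv2.cvtColor(c["image"],cv2.COLOR_RGB2BGR)[140:250,200:330]
cv2.imwrite("pics/t3.png",cv2.resize(im,None,fx=5,fy=5,interpolation=cv2.INTER_CUBIC))
u=np.array([.9225,-.3859]);o=np.array([.5395,.181])
s=(x-o[0])*u[0]+(y-o[1])*u[1]; l=-(x-o[0])*u[1]+(y-o[1])*u[0]
for a in range(-100,10,10):
    m=(abs(s-a/1e3)<.005)&(abs(l)<.009)&(z>.03)
    print(a,m.sum(),np.round(np.median(z[m])*1000,1) if m.sum() else None)
E
```

```text
t 6.55 pos [0.4061 0.2366 0.0739] q [ 0.47  0.03  2.18  0.    0.92 -0.7 ] F [ 1.1 -0.2 -1.1] grip 108.2 w 0.23
az x 157.2 z [ 0.003  0.001 -1.   ]
shift/100mm [0.015 0.001 0.039]
-100 47 447.3
-90 38 87.1
-80 33 86.0
-70 20 84.4
-60 19 84.7
-50 19 84.0
-40 19 84.9
-30 19 84.8
-20 18 85.2
-10 0 None
0 24 70.5
```

View pics/t3.png

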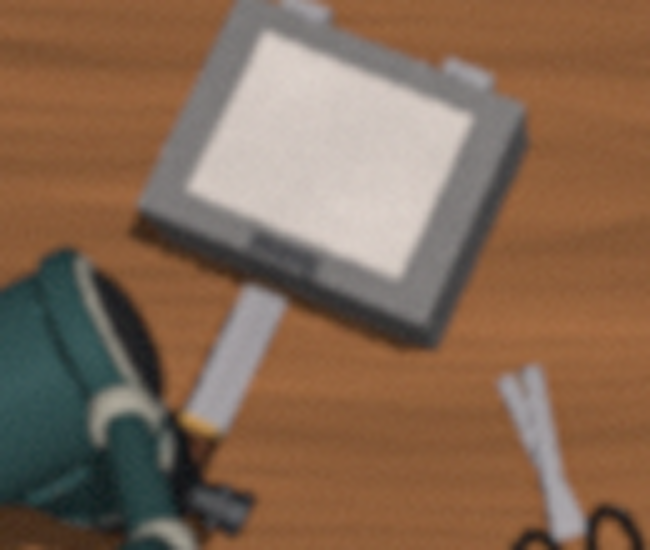

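The crop shows the blade level and lined up with the dark strip at (283,255), with its tip about 20 mm short of the front face. I'll lower it 4 mm and slide it in.

play_rows(
  moves=[
    [[0,0,0,0,0,0.035,10],[0,0,0,0,0,0,10],[0,0,0,0,0,0,10],[0,0,0,-0.1,0,0,10],[0,0,0,0,0,0,10]],
  ],
)

```text
time: 7.02
tool_pos: [0.4156, 0.2324, 0.0695]
tcp_rot: [0.619, 3.078, 0.002]
wrist_force: [0.3, -0.0, -0.8]
width: 0.232
grip_force: 108.2
```

```bash
python3 -c "
from h import *
delta([.4648,.2123,.07])"
```

```text
t 7.02 pos [0.4156 0.2324 0.0695] q [ 0.46  0.05  2.17 -0.    0.91 -0.72] F [ 0.3 -0.  -0.8] grip 108.2 w 0.232
az x 157.24 z [ 0.002  0.001 -1.   ]
shift/100mm [-0.531  0.005 -0.004]
```

play_rows(
  moves=[
    [[0,0,0,-0.1,0,0,10],[0,0,0,-0.1,0,0,10],[0,0,0,0,0,0,10]],
  ],
)

```text
time: 7.27
tool_pos: [0.4347, 0.2243, 0.0693]
tcp_rot: [0.621, 3.078, 0.001]
wrist_force: [0.4, 0.3, -0.4]
width: 0.231
grip_force: 108.2
```

play_rows(
  moves=[
    [[0,0,0,-0.1,0,0,10],[0,0,0,-0.1,0,0,10],[0,0,0,-0.1,0,0,10],[0,0,0,0,0,0,10],[0,0,0,0,0,0,10]],
  ],
)

```text
time: 7.68
tool_pos: [0.4606, 0.2128, 0.0688]
tcp_rot: [-0.622, -3.079, -0.0]
wrist_force: [0.2, 0.3, -0.3]
width: 0.231
grip_force: 108.2
```

```bash
python3 -c "
from h import *
delta([.4648,.2123,.07])"
```

```text
t 7.68 pos [0.4606 0.2128 0.0688] q [ 0.38  0.11  2.11  0.    0.92 -0.79] F [ 0.2  0.3 -0.3] grip 108.2 w 0.231
az x 157.17 z [-0.  0. -1.]
shift/100mm [-0.04   0.012 -0.012]
```

play_rows(
  moves=[
    [[0,0,0,0,0,-0.06,10],[0,-0.07,0,0.005,0,-0.085,10],[0,-0.07,0,0.005,0,-0.085,10],[0,0,0,0,0,0,10],[0,0,0,0,0,0,10]],
  ],
)

```text
time: 8.1
tool_pos: [0.4582, 0.214, 0.0922]
tcp_rot: [0.604, 3.013, -0.02]
wrist_force: [0.1, -0.4, -0.4]
width: 0.231
grip_force: 108.7
```

```bash
cat > cov.py <<'E'
from meas import *
u=np.array([.9225,-.3859]);o=np.array([.5395,.181])
def cov(n="top"):
    c=cam(n);P=cloud(c);x,y,z=P[...,0],P[...,1],P[...,2]
    s=((x-o[0])*u[0]+(y-o[1])*u[1])*1e3; l=(-(x-o[0])*u[1]+(y-o[1])*u[0])*1e3; z=z*1e3
    m=(abs(l)<85)&(abs(l)>35)&(s>-20)&(s<145)&(z>60)&(z<260)
    if n=="top": pass
    # robust line fit in (s,z)
    pts=np.c_[s[m],z[m]].astype(np.float32)
    vx,vz,x0,z0=cv2.fitLine(pts,cv2.DIST_HUBER,0,.01,.01).ravel()
    print(n,"cover deg",round(float(np.degrees(np.arctan2(-vz*np.sign(vx),abs(vx)))),1),"n",m.sum(),"line z@s=150",round(float(z0+vz/vx*(150-x0)),1))
    return c
def st():
    delta([.4,.2,.2]);s=bot.read_state();p=s["tool_pos"]
    R=Ro.from_rotvec(s["tcp_rot"]).as_matrix()
    print("TCP s,l,z",np.round([1e3*((p[:2]-o)@u),1e3*((p[:2]-o)@np.array([-u[1],u[0]])),1e3*p[2]],1),"pitch",round(np.degrees(np.arcsin(-R[2,0])),1), "tip s,z",)
    k=p-R[:,0]*.126-R[:,2]*.009; print("tip s,l,z",np.round([1e3*((k[:2]-o)@u),1e3*((k[:2]-o)@np.array([-u[1],u[0]])),1e3*k[2]],1))
E
python3 -c "
from cov import *
st();cov();cov('scene')"
```

```text
t 8.1 pos [0.4582 0.214  0.0922] q [ 0.42  0.05  2.13 -0.06  0.92 -0.71] F [ 0.1 -0.4 -0.4] grip 108.7 w 0.231
az x 157.32 z [ 0.065 -0.026 -0.998]
shift/100mm [ 0.406 -0.353 -1.109]
TCP s,l,z [-87.8  -0.9  92.2] pitch 4.0 tip s,z
tip s,l,z [ 37.3  -0.9 110. ]
top cover deg 13.2 n 1541 line z@s=150 91.8
scene cover deg 13.6 n 1873 line z@s=150 90.2
```

```bash
python3 - <<'E'
import numpy as np
def tcp(th,p,r):
    # contact = tip top edge; tool x points back-down when pitched
    t=np.array([150,84])+r*np.array([-np.cos(th),np.sin(th)])
    f=np.array([np.cos(p),np.sin(p)]);up=np.array([-np.sin(p),np.cos(p)])
    return t-126*f-(9+1.5)*up,f,up
th=np.radians(np.r_[13.7,np.arange(17.5,62,3.7)]);n=len(th)
p=np.radians(np.linspace(4,16,n));r=np.linspace(116,110,n)
for i in range(1,n):
    a,f,up=tcp(th[i-1],p[i-1],r[i-1]);b=tcp(th[i],p[i],r[i])[0]
    d=(b-a)/100
    print(i,np.degrees(th[i]).round(1),"ay",round(-(p[i]-p[i-1])/.5,3),"x",round(-d@f,3),"z",round(-d@up,3),b.round(0))
E
```

```text
1 17.5 ay -0.032 x -0.032 z -0.05 [-85.  97.]
2 21.2 ay -0.032 x -0.037 z -0.046 [-82. 102.]
3 24.9 ay -0.032 x -0.042 z -0.042 [-78. 107.]
4 28.6 ay -0.032 x -0.046 z -0.039 [-74. 111.]
5 32.3 ay -0.032 x -0.051 z -0.035 [-69. 115.]
6 36.0 ay -0.032 x -0.055 z -0.03 [-64. 119.]
7 39.7 ay -0.032 x -0.059 z -0.026 [-59. 123.]
8 43.4 ay -0.032 x -0.062 z -0.021 [-53. 126.]
9 47.1 ay -0.032 x -0.065 z -0.016 [-47. 129.]
10 50.8 ay -0.032 x -0.067 z -0.01 [-41. 131.]
11 54.5 ay -0.032 x -0.069 z -0.005 [-34. 133.]
12 58.2 ay -0.032 x -0.071 z 0.001 [-27. 135.]
13 61.9 ay -0.032 x -0.072 z 0.006 [-20. 136.]
```

play_rows(
  moves=[
    [[0,-0.032,0,-0.032,0,-0.05,10],[0,-0.032,0,-0.037,0,-0.046,10],[0,-0.032,0,-0.042,0,-0.042,10],[0,-0.032,0,-0.046,0,-0.039,10],[0,-0.032,0,-0.05,0,-0.035,10]],
  ],
)

```text
time: 8.62
tool_pos: [0.4756, 0.2061, 0.1152]
tcp_rot: [0.591, 2.935, -0.046]
wrist_force: [-3.5, 0.6, -2.2]
width: 0.232
grip_force: 108.5
```

play_rows(
  moves=[
    [[0,-0.032,0,-0.055,0,-0.03,10],[0,0,0,0,0,0,10],[0,0,0,0,0,0,10]],
  ],
)

```text
time: 8.87
tool_pos: [0.4815, 0.2047, 0.1198]
tcp_rot: [0.587, 2.917, -0.047]
wrist_force: [0.5, -0.7, -1.7]
width: 0.235
grip_force: 108.7
```

```bash
python3 -c "
from cov import *
st();cov();cov('scene')"
```

```text
t 8.87 pos [0.4815 0.2047 0.1198] q [ 0.44  0.01  2.12 -0.16  0.9  -0.65] F [ 0.5 -0.7 -1.7] grip 108.7 w 0.235
az x 157.25 z [ 0.155 -0.063 -0.986]
shift/100mm [ 0.589 -0.357 -0.914]
TCP s,l,z [-62.6  -0.5 119.8] pitch 9.7 tip s,z
tip s,l,z [ 60.1  -0.6 149.8]
top cover deg 36.3 n 1167 line z@s=150 94.0
scene cover deg 36.7 n 2146 line z@s=150 92.1
```

play_rows(
  moves=[
    [[0,-0.032,0,-0.059,0,-0.026,10],[0,-0.032,0,-0.062,0,-0.021,10],[0,-0.032,0,-0.065,0,-0.016,10],[0,-0.032,0,-0.067,0,-0.01,10],[0,-0.032,0,-0.068,0,-0.005,10]],
  ],
)

```text
time: 9.38
tool_pos: [0.5085, 0.1926, 0.1332]
tcp_rot: [0.572, 2.841, -0.071]
wrist_force: [-1.2, 0.2, -0.8]
width: 0.232
grip_force: 109.1
```

play_rows(
  moves=[
    [[0,-0.032,0,-0.07,0,0,10],[0,0,0,0,0,0,10],[0,0,0,0,0,0,10],[0,0,0,0,0,0,10]],
  ],
)

```text
time: 9.72
tool_pos: [0.5149, 0.1902, 0.1349]
tcp_rot: [0.569, 2.826, -0.074]
wrist_force: [-0.3, 0.7, -1.0]
width: 0.232
grip_force: 109.1
```

```bash
python3 -c "
from cov import *
st();c=cov();c=cov('scene');save(c,'s4.png')"
```

```text
t 9.72 pos [0.5149 0.1902 0.1349] q [ 0.43  0.    2.11 -0.25  0.86 -0.59] F [-0.3  0.7 -1. ] grip 109.1 w 0.232
az x 157.23 z [ 0.24  -0.1   -0.966]
shift/100mm [ 0.89  -0.354 -0.914]
TCP s,l,z [-26.3  -1.  134.9] pitch 15.1 tip s,z
tip s,l,z [ 93.1  -1.1 176.4]
top cover deg 59.2 n 568 line z@s=150 99.1
scene cover deg 59.8 n 2003 line z@s=150 95.9
```

View pics/s4.png

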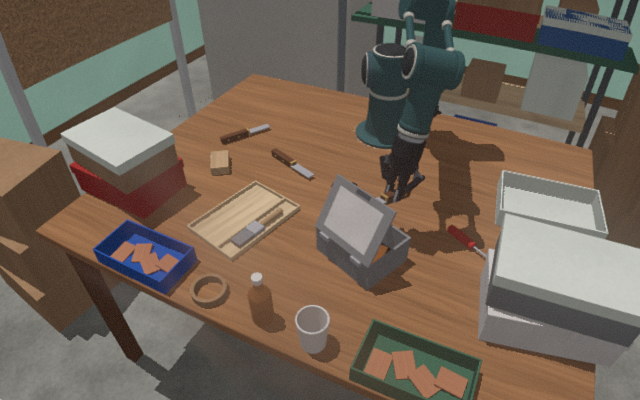

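The scene view shows the cover standing open at about 59.5° by the measurement, with the sheets visible. The blade is under it and nothing else has moved. I'll withdraw backwards along the blade.

play_rows(
  moves=[
    [[0,0,0,0.05,0,0.02,10],[0,0,0,0.15,0,0.02,10],[0,0,0,0.3,0,0,10],[0,0,0,0.35,0,0,10],[0,0,0,0.35,0,0,10]],
  ],
)

```text
time: 10.23
tool_pos: [0.4074, 0.2349, 0.0993]
tcp_rot: [0.572, 2.826, -0.074]
wrist_force: [-0.1, 0.4, -0.8]
width: 0.226
grip_force: 109.1
```

play_rows(
  moves=[
    [[0,0.1,0,0.1,0,0,10],[0,0.2,0,0,0,0,10],[0,0.2,0,0,0,-0.2,10],[0,0.027,0,0,0,-0.4,10],[0,0,0,0,0,-0.4,10]],
  ],
)

```text
time: 10.65
tool_pos: [0.3962, 0.2383, 0.1962]
tcp_rot: [-0.621, -3.074, 0.004]
wrist_force: [1.2, 0.7, -0.2]
width: 0.237
grip_force: 109.0
```

play_rows(
  moves=[
    [[0,0,0,0,0,-0.4,10],[0,0,0,0,0,-0.4,10],[0,0,0,0,0,0,10],[0,0,0,0,0,0,10]],
  ],
)

```text
time: 10.98
tool_pos: [0.3989, 0.2404, 0.2803]
tcp_rot: [0.619, 3.075, 0.008]
wrist_force: [0.4, 0.4, -1.8]
width: 0.231
grip_force: 109.1
```

```bash
python3 -c "
from cov import *
st();c=cov('scene');delta([.608,-.225,.28])"
```

```text
t 10.98 pos [0.3989 0.2404 0.2803] q [ 0.49 -0.17  1.97  0.    1.34 -0.69] F [ 0.4  0.4 -1.8] grip 109.1 w 0.231
az x 157.23 z [ 0.005  0.004 -1.   ]
shift/100mm [-0.164 -0.373  0.802]
TCP s,l,z [-152.7    0.5  280.3] pitch 0.2 tip s,z
tip s,l,z [-26.7   0.3 289.8]
scene cover deg 59.7 n 1992 line z@s=150 96.0
t 11.03 pos [0.3974 0.2396 0.2776] q [ 0.49 -0.17  1.97  0.    1.34 -0.69] F [-0.2 -0.3 -1.6] grip 109.1 w 0.234
az x 157.24 z [ 0.001  0.001 -1.   ]
shift/100mm [-3.74  -3.469 -0.03 ]
```

play_rows(
  moves=[
    [[0,0,0,-0.288,-0.267,0,10],[0,0,0,-0.288,-0.267,0,10],[0,0,0,-0.288,-0.267,0,10],[0,0,0,-0.288,-0.267,0,10],[0,0,0,-0.288,-0.267,0,10]],
  ],
)

```text
time: 11.45
tool_pos: [0.4769, 0.059, 0.2736]
tcp_rot: [-0.618, -3.074, 0.002]
wrist_force: [0.9, 0.2, -0.6]
width: 0.233
grip_force: 109.0
```

play_rows(
  moves=[
    [[0,0,0,-0.288,-0.267,0,10],[0,0,0,-0.288,-0.267,0,10],[0,0,0,-0.288,-0.267,0,10],[0,0,0,-0.288,-0.267,0,10],[0,0,0,-0.288,-0.267,0,10]],
  ],
)

```text
time: 11.87
tool_pos: [0.5581, -0.1197, 0.273]
tcp_rot: [-0.619, -3.073, -0.001]
wrist_force: [-0.0, 1.3, -0.4]
width: 0.234
grip_force: 109.0
```

play_rows(
  moves=[
    [[0,0,0,-0.288,-0.267,0,10],[0,0,0,-0.288,-0.267,0,10],[0,0,0,-0.288,-0.267,0,10],[0,0,-0.15,0,0,0,10],[0,0,-0.15,0,0,0,10]],
  ],
)

```text
time: 12.28
tool_pos: [0.6069, -0.2274, 0.2715]
tcp_rot: [-0.386, -3.11, -0.003]
wrist_force: [-0.3, 1.1, -1.2]
width: 0.231
grip_force: 109.0
```

play_rows(
  moves=[
    [[0,0,-0.14,0,0,0.1,10],[0,0,0,0,0,0.4,10],[0,0,0,0,0,0.4,10],[0,0,0,0,0,0.4,10],[0,0,0,0,0,0.3,10]],
  ],
)

```text
time: 12.7
tool_pos: [0.6037, -0.2237, 0.1092]
tcp_rot: [-0.277, -3.119, -0.005]
wrist_force: [-0.0, 0.1, -1.7]
width: 0.232
grip_force: 109.1
```

play_rows(
  moves=[
    [[0,0,0,0,0,0.3,10],[0,0,0,0,0,0,10],[0,0,0,0,0,0,10],[0,0,0,0,0,0,10]],
  ],
)

```text
time: 13.03
tool_pos: [0.6077, -0.2253, 0.0864]
tcp_rot: [-0.278, -3.127, -0.001]
wrist_force: [0.1, -0.3, 0.3]
width: 0.231
grip_force: 109.0
```

```bash
python3 -c "
from cov import *
delta([.608,-.225,.010])"
```

```text
t 13.03 pos [ 0.6077 -0.2253  0.0864] q [-0.39  0.34  1.79 -0.    1.01 -1.79] F [ 0.1 -0.3  0.3] grip 109.0 w 0.231
az x 169.85 z [-0.002  0.001 -1.   ]
shift/100mm [-0.004  0.003  0.764]
```

play_rows(
  moves=[
    [[0,0,0,0,0,0.3,10],[0,0,0,0,0,0.3,10],[0,0,0,0,0,0.1,10],[0,0,0,0,0,0,10],[0,0,0,0,0,0,10]],
  ],
)

```text
time: 13.45
tool_pos: [0.6084, -0.2257, 0.0177]
tcp_rot: [-0.278, -3.129, -0.0]
wrist_force: [-0.6, 0.9, -0.0]
width: 0.232
grip_force: 109.1
```

play_rows(
  moves=[
    [[0,0,0,0,0,0.05,10],[0,0,0,0,0,0,10],[0,0,0,0,0,0,10]],
  ],
)

```text
time: 13.7
tool_pos: [0.6087, -0.2258, 0.0129]
tcp_rot: [0.278, 3.128, -0.0]
wrist_force: [0.3, -0.0, -0.4]
width: 0.23
grip_force: 109.1
```

```bash
python3 -c "
from cov import *
delta([.608,-.225,.008])"
```

```text
t 13.7 pos [ 0.6087 -0.2258  0.0129] q [-0.39  0.42  1.83 -0.    0.89 -1.79] F [ 0.3 -0.  -0.4] grip 109.1 w 0.23
az x 169.84 z [ 0.001 -0.    -1.   ]
shift/100mm [0.008 0.007 0.049]
```

Next I'll lower the last 4 mm, release (opening to 40 mm only), lift and retreat.

play_rows(
  moves=[
    [[0,0,0,0,0,0.04,10],[0,0,0,0,0,0,10],[0,0,0,0,0,0,10],[0,0,0,0,0,0,40],[0,0,0,0,0,0,40]],
  ],
)

```text
time: 14.12
tool_pos: [0.6074, -0.2253, 0.0073]
tcp_rot: [-0.278, -3.127, -0.001]
wrist_force: [-0.4, 0.2, 0.4]
width: 0.467
grip_force: 0.0
```

play_rows(
  moves=[
    [[0,0,0,0,0,0,40],[0,0,0,0,0,0,40],[0,0,0,0,0,-0.1,40],[0,0,0,0,0,-0.3,40],[0,0,0,0,0,-0.4,40]],
  ],
)

```text
time: 14.53
tool_pos: [0.6042, -0.224, 0.0842]
tcp_rot: [-0.277, -3.119, -0.005]
wrist_force: [0.9, -0.4, 0.4]
width: 0.469
grip_force: 0.0
```

play_rows(
  moves=[
    [[0,0,0,0,0,-0.4,40],[0,0,0,0,0,-0.4,40],[0,0,0,0.35,0,-0.2,40],[0,0,0,0.35,0,0,40],[0,0,0,0.35,0,0,40]],
  ],
)

```text
time: 14.95
tool_pos: [0.5053, -0.2075, 0.1912]
tcp_rot: [0.277, 3.125, -0.003]
wrist_force: [0.5, -0.1, -0.0]
width: 0.463
grip_force: 0.0
```

play_rows(
  moves=[
    [[0,0,0,0,0,0,40],[0,0,0,0,0,0,40],[0,0,0,0,0,0,40]],
  ],
)

```text
time: 15.2
tool_pos: [0.5049, -0.2072, 0.1884]
tcp_rot: [0.278, 3.129, -0.0]
wrist_force: [1.4, -0.8, 0.4]
width: 0.467
grip_force: 0.0
```

```bash
python3 -c "
from cov import *
delta([.608,-.225,.008]);c=cov('scene');save(c,'s5.png')"
```

```text
t 15.2 pos [ 0.5049 -0.2072  0.1884] q [-0.44  0.05  1.93  0.    1.16 -1.83] F [ 1.4 -0.8  0.4] grip 0.0 w 0.467
az x 169.83 z [ 0. -0. -1.]
shift/100mm [-1.045  0.007  1.805]
scene cover deg 59.7 n 1995 line z@s=150 96.3
```

View pics/s5.png

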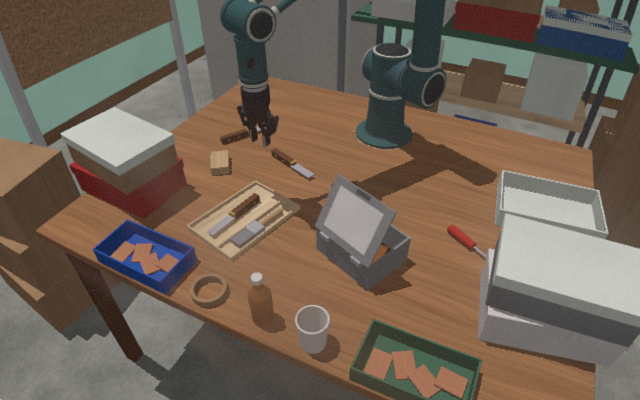

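The scene view shows the knife flat in the wide bay at (235,215), the cover standing at about 60° and the bystanders where they were. The arm is clear of everything, so I'll hand it in.

```bash
python3 -c "
from h import *
print(bot.finish_job())"
```

```text
the job is handed in; nothing more can be done
None
```

The job is handed in at about 15 s: the blade alone raised the cover, which stands at about 60° by camera, the knife lies flat in the wide bay, and the bystanders look unmoved; the judge's verdict was not shown.

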